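# Open the snap press and load its slide

### The arm

A 6-joint arm with a two-finger parallel gripper is mounted at the origin on the work surface. World frame = base frame: x ahead of the robot, y to its left, z up, the work surface at z = 0. Lengths are in m, angles in rad, forces in N, time in s.
With the tool pointing down it reaches from about 0.375 to 0.9 m from the base axis. Payload 3.1 kg.
Tool frame: the origin (TCP) lies midway between the tips of the shut fingers; the grasp point (between the pads) lies 19 mm behind it; z points along the fingers, y is the line along which they close (so a half turn about z gives the same grasp; the last joint's range is limited). The gripper opens to 85 mm and grips with 20 to 120 N. Pads are 22 mm wide; open, the fingers measure 114 mm over their backs; the gripper's body (76 mm by 85 mm) begins 54 mm behind the grasp point. The pads swing forward as they close: fully open they stand 13 mm farther back than shut.
Start: joints at [1.141, 0.527, 1.433, -0, 1.181, -0.178], TCP at [0.155, 0.605, 0.199] pointing down, gripper open.
Joint ranges: [-3.08, 3.08], [-0.75, 2.2], [0.22, 2.44], [-1.43, 4.57], [0, 2.65], [-2.85, 2.85]. Speed limits (rad/s): [2.79, 2.79, 3.14, 3.14, 3.14, 3.14].

### API

Orientations are given as a rotation vector (axis times angle).
In Python, from plant import read_state, get_image, finish_job gives the robot as it stands.
- The arm moves only by the tool arm_command, never from a script. Its argument "motion" is a list of rows, each a list of 5 numbers: the shift along the tool's x, y, z in m, then the turn about the tool's z in degrees, then the finger opening in m, from 0 to 0.0854. A call has 1 to 5 rows; each row shifts and turns the commanded pose from where the row before left it, along the tool's axes as they then stand; what a row does not reach is not made up. A row lasts 1/10 s, in which the tool goes at most 50 mm and 8.59 degrees, less where a joint would pass 70% of its speed; a pose out of reach is approached as far as the arm can. A call is refused whole if a number of a shift passes 0.05 or a number of a turn 8.59, either way. A call with a gripper value outside its range is refused whole. The fingers move at their own pace and stop on an object; "force" is the grip in N (left out, the last holds). Time passes only in rows, so rows that do not move let the fingers close. It gives the time, the measured TCP pose, the force, the opening and the grip force at its end, in the units of the state.
- read_state(): the state, without advancing time (a new reading comes with each control period).
- get_image(name): name is "side" or "top" or "wrist"; returns a dict with "pixels" (420x560x3 uint8, red, green, blue), "camera_matrix" (3x3 intrinsics, pixels), "origin" and "rotation" of the camera in the world; the wrist camera has in their place "T_tool_cam" (4x4, takes a point from camera to tool coordinates, whose origin is the TCP and whose axes are the flange's). Camera axes: x right, y up, looking along -z (the intrinsics and any distortion apply to the point x, -y, -z); pixel columns grow to the right and rows downward; lengths in m; the calibration is good to about 2 mm. A picture is of the moment at which its call begins: read the wrist's pose just before it. There is no depth.
- finish_job(): hands the job in; it is judged then, once.
The state is a dict: "time": time; "joints": joint angles; "joint_vel": joint speeds; "joint_torque": joint torques, N m; "eef_pos": TCP position; "tool_rot": TCP orientation; "contact_force": force on the tool from outside, world axes, zero at the start; "moment": the same for the moment, N m; "gripper_width": opening from 0.0 (shut) to 1.0 (fully open); "grasp_force": force on a finger pad.
Only numpy, scipy, OpenCV 4.12 (cv2) and the standard library are available. Lean on these libraries where they do the work, as an engineer would, in place of code of your own. Each camera call takes 0.05 s, during which the arm holds its last target. There are 200 camera calls.

### The job

Make the snap press ready for the next snap: with the fingertips, push its counterweighted handle up and back past the balance point so that it stays raised by itself against its rear stop, and only then push the die slide all the way home under the raised ram. Only push, without ramming the press or flinging the handle, and leave the spool, glass, tin and snap box standing where they are.

Things in the scene. Friction and masses are not known exactly. Their poses are not given: they have to be found in the camera images.
- press: Fixed bench press: dark red casting on a 300 x 160 x 20 mm wooden board (x -190 to 110 mm). Origin on the table under the handle's pivot; +x to the press's back, +y along the pivot axis, z up. Handle and slide are at the front (-x). Head: x -45 to 60, y +-22, top 170 mm high. Pivot axis at x 0, 150 mm high. A steel ram (20 mm round, x -28) rises 20 mm with the handle.
- handle (a joint): Angle (rad) of the U-shaped handle. 0: front stop, handle leaning to press -x, 30 deg above level; grows as it is pushed up and back; 1.40: rear stop (110 deg). Two disc counterweights on its tail: it balances near 0.8; below that it falls back to 0, above it swings slowly on to 1.40 and stays. At 0 it takes 2.3 to 3.6 N at the grip, square to the handle, less towards balance.
- handle_grip (a point): Centre of the handle's black cross grip, a freely turning sleeve 26 mm thick and 110 mm long along press y, on a 170 mm circle about the pivot axis in the press's x-z plane. At the start 147 mm in front of the pivot and 235 mm above the table. Two side bars 12 mm thick at y +-34 mm join it to the pivot.
- slide (a joint): Travel (m) of the aluminium die slide along the press's +x. It starts between 0 and 0.012 (out, towards the front); 0.050 is home against its stop, under the ram. It resists with about 1.5 N friction and stays where it is left.
- slide_lip (a point): Centre of the front (-x) face of the slide's upright push lip, 66 mm above the table. The lip is 44 mm wide (press y), 10 mm thick, spans 36 to 80 mm above the table; at slide = 0 this face is 175 mm in front of the pivot, at home 125 mm.
- spool: Blue thread spool, upright, loose, 44 mm in diameter, 70 mm tall. Origin: centre of its underside. Bystander.
- glass: Drinking glass, upright, loose, 72 mm wide, 85 mm tall. Origin: centre of its underside. Bystander.
- tin: Round steel tin, loose, 64 mm in diameter, 50 mm tall. Origin: centre of its underside. Bystander.
- snapbox: Open white divided box, loose, 110 x 75 x 35 mm. Origin: centre of its underside. Bystander.

How it is judged:
By the outcome, as a careful person would: the job done as asked, in the order asked, and still so for the second after the job is handed in, with the robot touching nothing.
It also fails if it takes over 51 s, if anything falls off the work surface, if the arm or the gripper's body presses on something with over 40 N, if the wrist force passes 120 N, or if a joint passes its speed limit or range.

## Working session

There is one attempt and no reset: what is moved stays moved. The work goes in short steps, Python scripts to look and compute and a tool call to move; the robot and the scene stay as the last step left them, time stands still between calls to the robot, and variables do not carry over. Pictures are saved under pics/ and viewed, at most 10 in all, crops included, and the job is handed in when it is done.

Besides the shell and the picture viewer there is one more tool, called after "Request:" as name(argument=value, ...) on one line, values as JSON. arm_command: Moves the arm, as the interface text tells. Its arguments: {"type":"object","properties":{"motion":{"type":"array"},"force":{"type":"number"}},"required":["motion"]}

```bash
mkdir -p pics
cat > h.py <<'E'
import numpy as np,cv2
from plant import read_state,get_image,finish_job
def ray(im,u,v):
    K=np.array(im["camera_matrix"]);d=np.linalg.inv(K)@[u,v,1]
    d=np.array(im["rotation"])@[d[0],-d[1],-d[2]];return np.array(im["origin"]),d
def plane(im,u,v,z):
    o,d=ray(im,u,v);return o+d*(z-o[2])/d[2]
def tri(a,pa,b,pb):
    o1,d1=ray(a,*pa);o2,d2=ray(b,*pb)
    s=np.linalg.lstsq(np.c_[d1,-d2],o2-o1,rcond=None)[0]
    p,q=o1+s[0]*d1,o2+s[1]*d2;return (p+q)/2,np.linalg.norm(p-q)
def proj(im,p):
    c=np.array(im["rotation"]).T@(np.array(p)-im["origin"]);w=np.array(im["camera_matrix"])@[c[0],-c[1],-c[2]];return w[:2]/w[2]
def save(im,n): cv2.imwrite("pics/"+n,cv2.cvtColor(np.ascontiguousarray(im["pixels"]),cv2.COLOR_RGB2BGR))
E
python3 - <<'E'
from h import *
import pickle
s=read_state();print(s)
d={}
for n in("top","side"):
    d[n]=get_image(n);save(d[n],n+"1.png");print(n,d[n]["origin"],{k for k in d[n]})
pickle.dump(d,open("d.pkl","wb"))
E
```

```text
{'time': 0.0, 'joints': array([ 1.14150001e+00,  5.28468692e-01,  1.43392781e+00, -2.47254236e-05,
        1.18137792e+00, -1.78473000e-01]), 'joint_vel': array([-1.27386276e-03,  1.07589152e-03,  1.24097055e-03, -1.38108164e-04,
       -1.60166200e-03, -7.07754642e-05]), 'joint_torque': array([-3.58295501e-04, -4.42351520e+01, -1.78021038e+01, -2.05556817e-04,
        8.51284247e-03,  5.39442283e-06]), 'eef_pos': array([0.15475289, 0.6047192 , 0.19842402]), 'tool_rot': array([-0.39286655, -3.11629347,  0.00328018]), 'contact_force': array([-0.01525161,  0.01312157, -0.0374413 ]), 'moment': array([ 0.00601607, -0.01076045, -0.02664392]), 'grasp_force': 0.0, 'gripper_width': 1.0065746118579093}
top [0.43980781 0.03406226 1.35027336] {'camera_matrix', 'origin', 'pixels', 'rotation'}
side [ 0.31561761 -0.64260319  0.59642425] {'camera_matrix', 'origin', 'pixels', 'rotation'}
```

View pics/top1.png

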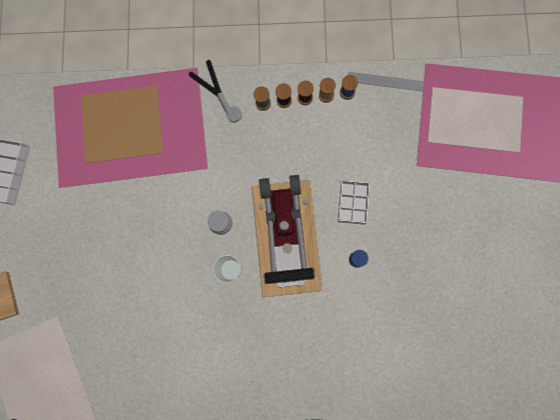

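View pics/side1.png

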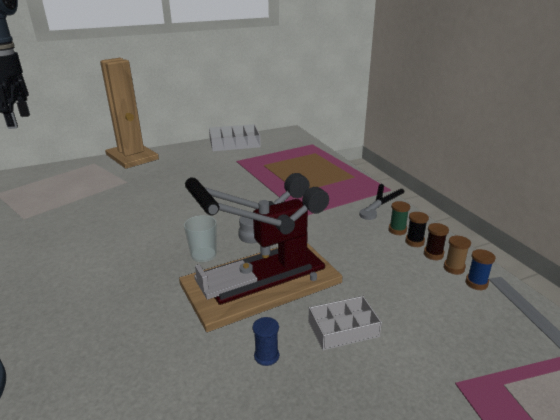

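The top view shows the press with its front towards the robot: grip from about (265,277) to (313,274), board corners near (252,186), (310,181), (321,291) and (263,297). The spool is at (359,258), box (353,203), glass (228,269) and tin (220,222). The side view shows grip ends near (189,182) and (213,210), with the white lip below at about (200,277).

Run:
```python
from h import *
import pickle
d=pickle.load(open("d.pkl","rb"));T,S=d["top"],d["side"]
hsv=cv2.cvtColor(np.ascontiguousarray(T["pixels"]),cv2.COLOR_RGB2HSV)
m=cv2.inRange(hsv,(8,80,60),(25,255,255));m[:170]=0;m[310:]=0;m[:,:240]=0;m[:,335:]=0
r=cv2.minAreaRect(cv2.findNonZero(m));c=cv2.boxPoints(r);print(r)
W=np.array([plane(T,*p,0.02) for p in c]);print(W.round(4))
W=W[np.argsort(W[:,0])];fr=W[:2].mean(0);bk=W[2:].mean(0)
print("len",np.linalg.norm(bk-fr),"wid",np.linalg.norm(W[0]-W[1]))
ex=(bk-fr)[:2];ex/=np.linalg.norm(ex);ctr=W.mean(0)[:2];O=ctr+ex*0.04
print("ex",ex,"yaw deg",np.degrees(np.arctan2(ex[1],ex[0])),"O",O)
def grip(im,x0,x1,y0,y1):
    g=cv2.cvtColor(np.ascontiguousarray(im["pixels"]),cv2.COLOR_RGB2GRAY);m=np.zeros_like(g);m[y0:y1,x0:x1]=(g[y0:y1,x0:x1]<45)*255
    n,l,st,ce=cv2.connectedComponentsWithStats(m);i=1+np.argmax(st[1:,4])
    return cv2.minAreaRect(cv2.findNonZero((l==i).astype(np.uint8)))
a=grip(T,255,325,260,290);b=grip(S,180,225,170,220);print(a,b)
p,e=tri(T,a[0],S,b[0]);print("grip",p,e)
ey=np.array([-ex[1],ex[0]]);q=p[:2]-O;print("grip in press",q@ex,q@ey,p[2])
for n,(x,y,z) in dict(lip0=(-.175,0,.066),lip12=(-.163,0,.066),grip=(-.147,0,.235),liptl=(-.175,.022,.08),liptr=(-.175,-.022,.08),lipbr=(-.175,-.022,.036)).items():
    w=np.r_[O+ex*x+ey*y,z];print(n,w.round(3),proj(T,w).round(1),proj(S,w).round(1))
for n,u,v,z in(("spool",359,258,.07),("glass",231,269,.085),("tin",220,222,.05),("box",353,203,.035)):
    w=plane(T,u,v,z);q=w[:2]-O;print(n,w.round(3),(q@ex).round(3),(q@ey).round(3))
im=get_image("side")["pixels"];print(0)
cr=cv2.resize(np.ascontiguousarray(S["pixels"][160:340,150:390]),None,fx=3.2,fy=3.2,interpolation=cv2.INTER_CUBIC);cv2.imwrite("pics/crop1.png",cr[:,:,::-1])
```

```text
((286.07318115234375, 238.15855407714844), (110.98369598388672, 59.74346160888672), 83.6598129272461)Traceback (most recent call last):
  File "<stdin>", line 7, in <module>
  File "h.py", line 7, in plane
    o,d=ray(im,u,v);return o+d*(z-o[2])/d[2]
                                        ~^^^
IndexError: invalid index to scalar variable.
```

```bash
sed -i 's/^import numpy as np,cv2/import numpy as np,cv2\nfrom scipy.spatial.transform import Rotation as Rt\ndef RM(r):\n    r=np.array(r);return r if r.shape==(3,3) else Rt.from_rotvec(r).as_matrix()/; s/np.array(im\["rotation"\])/RM(im["rotation"])/' h.py
cat > m.py <<'E'
from h import *
import pickle
d=pickle.load(open("d.pkl","rb"));T,S=d["top"],d["side"]
print(T["rotation"],S["rotation"])
hsv=cv2.cvtColor(np.ascontiguousarray(T["pixels"]),cv2.COLOR_RGB2HSV)
m=cv2.inRange(hsv,(8,80,60),(25,255,255));m[:170]=0;m[310:]=0;m[:,:240]=0;m[:,335:]=0
r=cv2.minAreaRect(cv2.findNonZero(m));c=cv2.boxPoints(r);print(r)
W=np.array([plane(T,*p,0.02) for p in c]);print(W.round(4))
W=W[np.argsort(W[:,0])];fr=W[:2].mean(0);bk=W[2:].mean(0)
print("len",np.linalg.norm(bk-fr),"wid",np.linalg.norm(W[0]-W[1]))
ex=(bk-fr)[:2];ex/=np.linalg.norm(ex);ctr=W.mean(0)[:2];O=ctr+ex*0.04
print("ex",ex,"yaw deg",np.degrees(np.arctan2(ex[1],ex[0])),"O",O)
def grip(im,x0,x1,y0,y1):
    g=cv2.cvtColor(np.ascontiguousarray(im["pixels"]),cv2.COLOR_RGB2GRAY);m=np.zeros_like(g);m[y0:y1,x0:x1]=(g[y0:y1,x0:x1]<45)*255
    n,l,st,ce=cv2.connectedComponentsWithStats(m);i=1+np.argmax(st[1:,4])
    return cv2.minAreaRect(cv2.findNonZero((l==i).astype(np.uint8)))
a=grip(T,255,325,260,290);b=grip(S,180,225,170,220);print(a,b)
p,e=tri(T,a[0],S,b[0]);print("grip",p,e)
ey=np.array([-ex[1],ex[0]]);q=p[:2]-O;print("grip in press",q@ex,q@ey,p[2])
for n,(x,y,z) in dict(lip0=(-.175,0,.066),lip12=(-.163,0,.066),grip=(-.147,0,.235),liptl=(-.175,.022,.08),liptr=(-.175,-.022,.08),lipbr=(-.175,-.022,.036)).items():
    w=np.r_[O+ex*x+ey*y,z];print(n,w.round(3),proj(T,w).round(1),proj(S,w).round(1))
for n,u,v,z in(("spool",359,258,.07),("glass",231,269,.085),("tin",220,222,.05),("box",353,203,.035)):
    w=plane(T,u,v,z);q=w[:2]-O;print(n,w.round(3),(q@ex).round(3),(q@ey).round(3))
cr=cv2.resize(np.ascontiguousarray(S["pixels"][160:340,150:390]),None,fx=3.2,fy=3.2,interpolation=cv2.INTER_CUBIC);cv2.imwrite("pics/crop1.png",cr[:,:,::-1])
E
python3 m.py
```

```text
[ 0.14466924 -0.09966992 -1.59352672] [ 1.04235181 -0.21040723 -0.37626526]
((286.07318115234375, 238.15855407714844), (110.98369598388672, 59.74346160888672), 83.6598129272461)
[[ 0.7143  0.1548  0.02  ]
 [ 0.7277 -0.0071  0.02  ]
 [ 0.4312 -0.0296  0.02  ]
 [ 0.4178  0.1267  0.02  ]]
len 0.29755489465741247 wid 0.15688762806006878
ex [0.99637811 0.08503326] yaw deg 4.877937651142735 O [0.61262975 0.06462625]
((288.7839660644531, 275.3939514160156), (10.381438255310059, 48.25965881347656), 84.14398956298828) ((201.60977172851562, 195.01219177246094), (42.32309341430664, 14.680333137512207), 51.34019470214844)
grip [0.46581985 0.05275781 0.23589962] 0.0009274093083533715
grip in press -0.14728738716327744 0.0006582692688081167 0.2358996248800525
lip0 [0.438 0.05  0.066] [291.4 288.1] [196.5 278.4]
lip12 [0.45  0.051 0.066] [290.9 283.3] [202.5 276.5]
grip [0.466 0.052 0.235] [289.  275.4] [202.2 195.6]
liptl [0.436 0.072 0.08 ] [282.6 289. ] [191.9 266.3]
liptr [0.44  0.028 0.08 ] [300.  287.1] [199.7 278.9]
lipbr [0.44  0.028 0.036] [299.9 287.1] [202.  297.5]
spool [ 0.51  -0.124  0.07 ] -0.119 -0.179
glass [0.489 0.201 0.085] -0.111 0.146
tin [0.615 0.233 0.05 ] 0.016 0.168
box [ 0.658 -0.12   0.035] 0.029 -0.187
```

View pics/crop1.png

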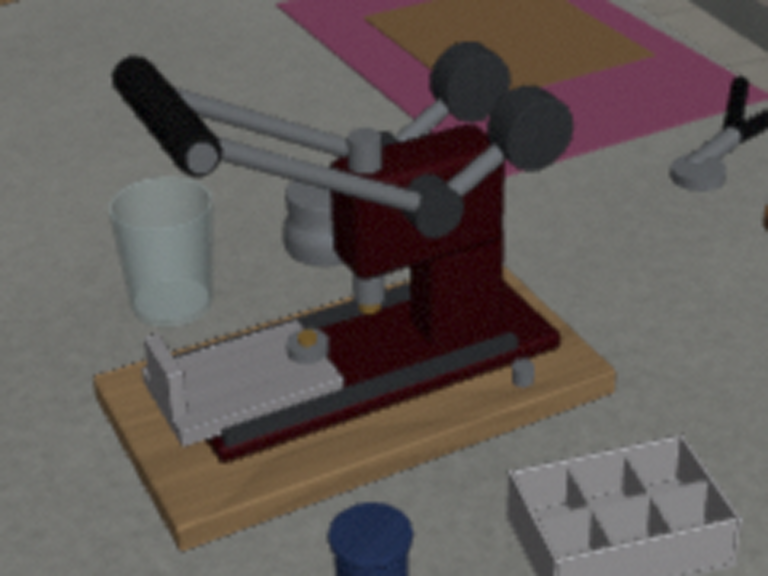

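Grip, lip and board all agree with the given geometry: yaw 4.9°, pivot at (0.613, 0.065), slide out about 10 mm. I'll turn the tool to the press, shut the fingers and move in front of the grip.

Request:
arm_command(motion=[[0, 0, -0.005, -6.4, 0], [0, 0, -0.005, -6.4, 0], [0, 0, -0.006, -6.4, 0], [-0.014, -0.0385, 0, 0, 0], [-0.014, -0.0385, 0, 0, 0]])

```text
time: 0.6
eef_pos: [0.1893, 0.5306, 0.2149]
tool_rot: [-0.136, 3.139, -0.0]
contact_force: [0.8, -0.2, -0.5]
gripper_width: 0.138
grasp_force: 0.0
```

Request:
arm_command(motion=[[-0.014, -0.0385, 0, 0, 0], [-0.014, -0.0385, 0, 0, 0], [-0.014, -0.0385, 0, 0, 0], [-0.014, -0.0385, 0, 0, 0], [-0.014, -0.0385, 0, 0, 0]])

```text
time: 1.1
eef_pos: [0.2756, 0.3435, 0.2152]
tool_rot: [0.133, -3.139, 0.0]
contact_force: [-0.1, 0.1, -0.2]
gripper_width: 0.002
grasp_force: 0.0
```

Request:
arm_command(motion=[[-0.014, -0.0385, 0, 0, 0], [-0.014, -0.0385, 0, 0, 0], [-0.014, -0.0385, 0, 0, 0], [-0.014, -0.0385, 0, 0, 0], [0, 0, 0, 0, 0]])

```text
time: 1.6
eef_pos: [0.3464, 0.193, 0.2155]
tool_rot: [-0.122, 3.138, -0.002]
contact_force: [0.5, -0.3, 0.1]
gripper_width: 0.003
grasp_force: 0.0
```

```bash
cat > st.py <<'E'
from h import *
O=np.array([.6126,.0646]);ex=np.array([.9964,.0850]);ey=np.array([-ex[1],ex[0]])
s=read_state();q=s["eef_pos"][:2]-O;R=RM(s["tool_rot"])
print("t",s["time"],"press xyz",(q@ex).round(4),(q@ey).round(4),s["eef_pos"][2].round(4),"toolx deg",np.degrees(np.arctan2(R[1,0],R[0,0])).round(2),"tilt",R[2].round(3),"F",s["contact_force"].round(2),"w",s["gripper_width"].round(3))
E
python3 st.py
```

```text
Traceback (most recent call last):
  File "st.py", line 4, in <module>
    print("t",s["time"],"press xyz",(q@ex).round(4),(q@ey).round(4),s["eef_pos"][2].round(4),"toolx deg",np.degrees(np.arctan2(R[1,0],R[0,0])).round(2),"tilt",R[2].round(3),"F",s["contact_force"].round(2),"w",s["gripper_width"].round(3))
                                                                                                                                                                                                                 ^^^^^^^^^^^^^^^^^^^^^^^^
AttributeError: 'float' object has no attribute 'round'
```

Request:
arm_command(motion=[[-0.0125, -0.03, 0, 0, 0], [-0.0125, -0.03, 0, 0, 0], [-0.0125, -0.03, 0, 0, 0], [-0.0125, -0.03, 0, 0, 0], [-0.004, -0.03, 0, 0, 0]])

```text
time: 2.1
eef_pos: [0.4118, 0.051, 0.2154]
tool_rot: [-0.133, 3.138, 0.0]
contact_force: [0.9, 0.2, 0.4]
gripper_width: 0.0
grasp_force: 0.0
```

Request:
arm_command(motion=[[0, 0, 0, 0, 0]])

```text
time: 2.2
eef_pos: [0.412, 0.0496, 0.2154]
tool_rot: [-0.127, 3.138, -0.001]
contact_force: [-0.3, -0.2, -0.1]
gripper_width: 0.001
grasp_force: 0.0
```

```bash
sed -i 's/s\["gripper_width"\].round(3)/s["gripper_width"]/' st.py; python3 st.py; python3 -c "
from h import *
save(get_image('side'),'side2.png')"
```

```text
t 2.2 press xyz -0.2011 0.0021 0.2154 toolx deg -175.37 tilt [-0.001 -0.001 -1.   ] F [-0.27 -0.21 -0.06] w 0.0008716924420392529
```

View pics/side2.png

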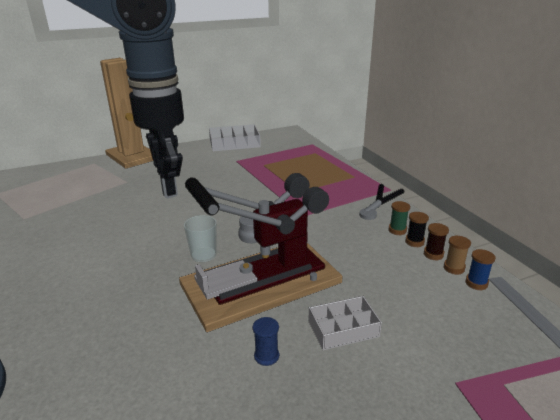

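The closed fingertips at (168,193) stand just in front of the grip at the right height. Next I'll close in gently, then follow the arc.

Request:
arm_command(motion=[[-0.007, 0, 0, 0, 0], [-0.007, 0, 0, 0, 0], [-0.006, 0, 0, 0, 0], [-0.005, 0, 0, 0, 0], [-0.003, 0, 0, 0, 0]])

```text
time: 2.75
eef_pos: [0.4392, 0.0544, 0.2154]
tool_rot: [-0.134, 3.139, 0.0]
contact_force: [-0.5, 0.4, -0.5]
gripper_width: 0.0
grasp_force: 0.0
```

Request:
arm_command(motion=[[-0.0034, 0, -0.0049, 0, 0], [-0.0034, 0, -0.0049, 0, 0], [-0.0034, 0, -0.0049, 0, 0], [-0.0034, 0, -0.0049, 0, 0], [-0.0034, 0, -0.0049, 0, 0]])

```text
time: 3.25
eef_pos: [0.4558, 0.0552, 0.2405]
tool_rot: [-0.132, 3.138, -0.0]
contact_force: [-0.5, 0.6, -0.6]
gripper_width: 0.003
grasp_force: 0.0
```

```bash
python3 st.py
cat > gp.py <<'E'
from h import *
O=np.array([.6126,.0646]);ex=np.array([.9964,.0850])
S=get_image("side");np.save("s.npy",S["pixels"])
import sys;save(S,sys.argv[1])
for t in range(30,115,10):
    r=np.radians(t);print(t,[proj(S,np.r_[O-ex*.17*np.cos(r)+np.array([-ex[1],ex[0]])*y,.15+.17*np.sin(r)]).round(0) for y in(-.055,.055)])
E
python3 gp.py side3.png
```

```text
t 3.25 press xyz -0.157 0.004 0.2405 toolx deg -175.18 tilt [-0. -0. -1.] F [-0.51  0.64 -0.57] w 0.0033209494728122448
30 [array([214., 209.]), array([192., 183.])]
40 [array([222., 194.]), array([199., 169.])]
50 [array([233., 179.]), array([209., 156.])]
60 [array([247., 167.]), array([221., 145.])]
70 [array([261., 156.]), array([234., 136.])]
80 [array([277., 149.]), array([249., 129.])]
90 [array([292., 144.]), array([263., 125.])]
100 [array([307., 142.]), array([277., 124.])]
110 [array([321., 144.]), array([290., 126.])]
```

View pics/side3.png

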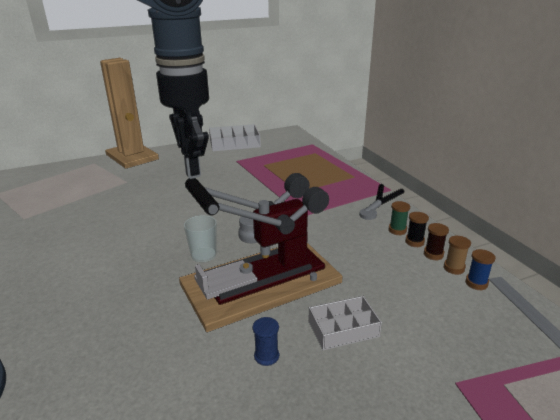

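The handle is still at rest (ends at about 190,181 and 213,210). The fingertip is at about (193,173), so I'll check that pixel against the TCP projection before going on.

Run:
```python
from h import *
s=read_state();S=get_image("side");T=get_image("top")
p=s["eef_pos"];R=RM(s["tool_rot"]);print(p,s["joints"].round(3))
print(R.round(3),proj(S,p),proj(T,p))
for i in(0,1):
  for k in(-.011,.011): print(i,k,proj(S,p+R[:,i]*k).round(1))
a=np.ascontiguousarray(S["pixels"][130:230,150:260]);b=np.ascontiguousarray(T["pixels"][230:330,235:345])
c=np.hstack([cv2.resize(x,(400,int(400*x.shape[0]/x.shape[1])),interpolation=cv2.INTER_CUBIC) for x in(a,b[:100,:110])])
cv2.imwrite("pics/crop3.png",c[:,:,::-1])
```

```text
[0.45711639 0.05511258 0.24128883] [-0.124  0.247  1.778  0.     1.114 -1.779]
[[-0.996 -0.084  0.003]
 [-0.084  0.996 -0.   ]
 [-0.003 -0.001 -1.   ]] [196.28741417 192.58629941] [287.73727073 279.56267589]
0 -0.011 [202.4 191.2]
0 0.011 [190.1 194. ]
1 -0.011 [198.4 195.2]
1 0.011 [194.2 190.1]
```

View pics/crop3.png

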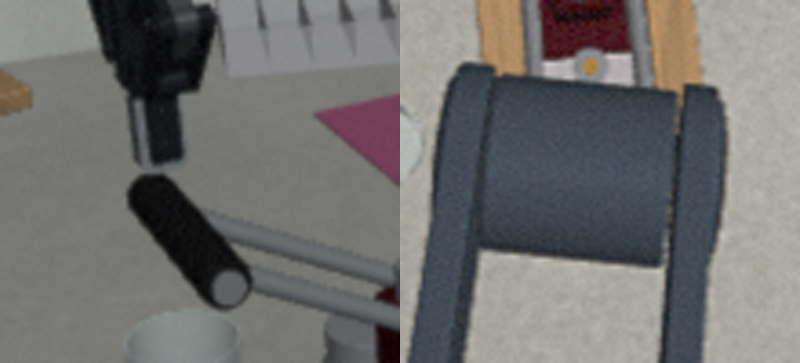

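The fingertip appears at about (194,175), but the reported TCP projects to (196,193). I'll compare this with the earlier pictures.

Run:
```python
from h import *
import pickle
S=pickle.load(open("d.pkl","rb"))["side"]
for p in([.1547,.6047,.1984],[.412,.0496,.2154],[.4571,.0551,.2413]):
    p=np.array(p);print(proj(S,p).round(1),"z+20",proj(S,p+[0,0,.02]).round(1),"z+40",proj(S,p+[0,0,.04]).round(1),"y+40",proj(S,p+[0,.04,0]).round(1))
W=get_image("wrist");K=np.array(W["camera_matrix"]);M=np.linalg.inv(np.array(W["T_tool_cam"]))
for q in([0,0,0],[0,0,-.04],[0.011,0,0],[-.011,0,0]):
    c=(M@np.r_[q,1])[:3];w=K@[c[0],-c[1],-c[2]];print(q,(w[:2]/w[2]).round(1))
save(W,"w1.png")
```

```text
[ 24.7 139.5] z+20 [ 22.4 131.9] z+40 [ 20.  124.1] y+40 [ 25.5 134.5]
[172.6 212.5] z+20 [171.1 202.1] z+40 [169.6 191.5] y+40 [167.9 202.3]
[196.3 192.6] z+20 [195.1 182.1] z+40 [193.9 171.3] y+40 [190.7 183.3]
[0, 0, 0] [280.6 248.8]
[0, 0, -0.04] [280.3 282.4]
[0.011, 0, 0] [280.6 231.4]
[-0.011, 0, 0] [280.7 265.6]
```

View pics/w1.png

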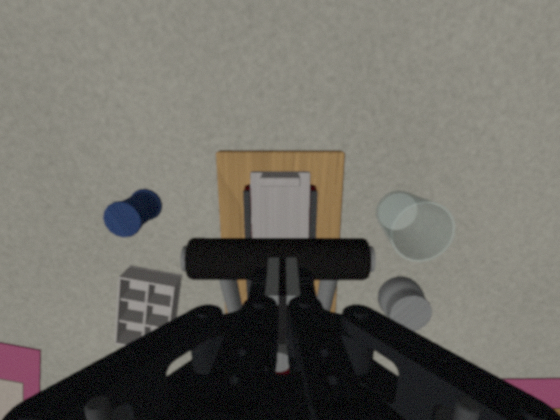

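The spool (130,210), glass and tin are clear of the tool. The shut fingertips show at about (283,258), lying over the grip (row 258). Side and wrist views agree that the real tips sit about 35 mm above the reported TCP, so the fingers passed above the grip without touching it. I'll back off, go lower and approach again.

Request:
arm_command(motion=[[0.02, 0, 0, 0, 0], [0.02, 0, 0, 0, 0], [0.002, -0.002, 0.02, 0, 0], [0, -0.002, 0.02, 0, 0], [0, 0, 0.017, 0, 0]])

```text
time: 3.95
eef_pos: [0.4132, 0.0476, 0.1822]
tool_rot: [0.132, -3.138, -0.0]
contact_force: [0.7, 0.5, 0.1]
gripper_width: 0.001
grasp_force: 0.0
```

Request:
arm_command(motion=[[0, 0, 0, 0, 0], [-0.007, 0, 0, 0, 0], [-0.007, 0, 0, 0, 0], [-0.004, 0, 0, 0, 0], [-0.004, 0, 0, 0, 0]])

```text
time: 4.45
eef_pos: [0.437, 0.0496, 0.1835]
tool_rot: [-0.133, 3.137, -0.0]
contact_force: [-0.1, 0.1, 1.1]
gripper_width: 0.005
grasp_force: 0.0
```

Request:
arm_command(motion=[[-0.002, 0, 0, 0, 0], [-0.002, 0, 0, 0, 0], [0, 0, 0, 0, 0]])

```text
time: 4.75
eef_pos: [0.4401, 0.05, 0.183]
tool_rot: [-0.133, 3.139, -0.0]
contact_force: [-0.6, -0.3, 0.4]
gripper_width: -0.001
grasp_force: 0.0
```

```bash
python3 st.py;python3 - <<'E'
from h import *
s=read_state();S=get_image("side")
print(proj(S,s["eef_pos"]+[0,0,.035]))
a=np.ascontiguousarray(S["pixels"][130:230,150:260])
cv2.imwrite("pics/crop4.png",cv2.resize(a,None,fx=5,fy=5,interpolation=cv2.INTER_CUBIC)[:,:,::-1])
E
```

```text
t 4.75 press xyz -0.1732 0.0001 0.183 toolx deg -175.16 tilt [-0. -0. -1.] F [-0.64 -0.32  0.44] w -0.0005814915326396564
[188.68406629 207.74830438]
```

View pics/crop4.png

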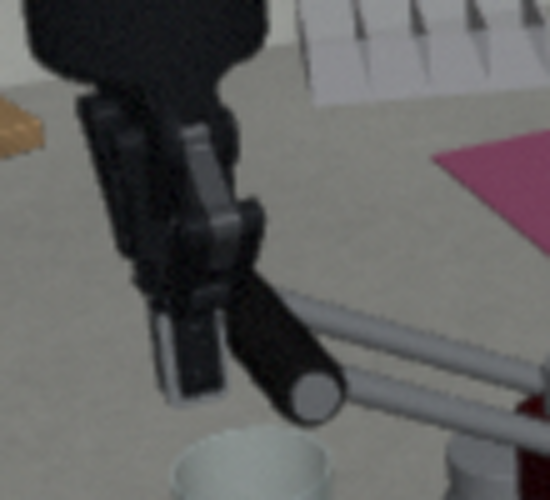

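The tips now stand at about (189,210), just in front of and overlapping the grip, whose centre is about 18 mm above them. That matches the 31–35 mm offset, so I'll push along the arc.

Request:
arm_command(motion=[[-0.003, 0, 0, 0, 0], [-0.0034, 0, -0.0049, 0, 0], [-0.0034, 0, -0.0049, 0, 0], [-0.0034, 0, -0.0049, 0, 0], [-0.0034, 0, -0.0049, 0, 0]])

```text
time: 5.3
eef_pos: [0.4524, 0.0512, 0.2016]
tool_rot: [0.133, -3.13, 0.0]
contact_force: [-5.3, -1.2, -0.2]
gripper_width: 0.003
grasp_force: 2.9
```

Request:
arm_command(motion=[[-0.0034, 0, -0.0049, 0, 0], [0, 0, 0, 0, 0]])

```text
time: 5.5
eef_pos: [0.4584, 0.0517, 0.2073]
tool_rot: [0.133, -3.136, -0.0]
contact_force: [-3.8, -0.7, 0.3]
gripper_width: 0.006
grasp_force: 1.9
```

```bash
python3 st.py;cat > ang.py <<'E'
from h import *
O=np.array([.6126,.0646]);ex=np.array([.9964,.0850]);ey=np.array([-ex[1],ex[0]])
S=get_image("side");g=cv2.cvtColor(np.ascontiguousarray(S["pixels"]),cv2.COLOR_RGB2HSV)
# grip's near (-y) end cap: light grey disc ringed by black sleeve -> best angle by local cap brightness contrast along the arc
g=cv2.GaussianBlur(g[:,:,2],(3,3),0).astype(float)
for t in range(26,116,4):
    r=np.radians(t);P=lambda y:proj(S,np.r_[O-ex*.17*np.cos(r)+ey*y,.15+.17*np.sin(r)]).round().astype(int)
    print(t,[int(g[P(y)[1],P(y)[0]]) for y in(-.056,-.05,-.045,-.04,-.03,-.02)])
E
python3 ang.py
```

```text
t 5.5 press xyz -0.1548 0.0002 0.2073 toolx deg -175.16 tilt [ 0.003  0.    -1.   ] F [-3.79 -0.69  0.27] w 0.0059120454635374865
26 [126, 124, 124, 124, 122, 122]
30 [123, 121, 122, 121, 122, 120]
34 [118, 119, 120, 120, 120, 121]
38 [88, 99, 89, 65, 19, 14]
42 [98, 82, 56, 28, 19, 17]
46 [106, 108, 108, 106, 115, 119]
50 [121, 121, 121, 121, 122, 120]
54 [120, 122, 123, 122, 123, 122]
58 [113, 117, 115, 115, 114, 120]
62 [117, 116, 117, 116, 119, 125]
66 [117, 117, 117, 119, 121, 123]
70 [117, 119, 121, 122, 122, 124]
74 [119, 120, 121, 121, 122, 139]
78 [121, 121, 122, 122, 123, 124]
82 [120, 121, 122, 124, 123, 123]
86 [122, 121, 121, 121, 123, 123]
90 [121, 120, 121, 121, 123, 123]
94 [120, 120, 121, 121, 123, 123]
98 [118, 121, 121, 121, 122, 123]
102 [118, 119, 119, 121, 121, 121]
106 [120, 119, 120, 119, 120, 121]
110 [120, 120, 119, 121, 121, 121]
114 [140, 137, 134, 138, 133, 124]
```

The handle is in contact at about 40° with a 4–5 N push, as planned. Continuing the arc to 90°.

Request:
arm_command(motion=[[-0.0042, 0, -0.0042, 0, 0], [-0.0042, 0, -0.0042, 0, 0], [-0.0042, 0, -0.0042, 0, 0], [-0.0042, 0, -0.0042, 0, 0], [-0.0042, 0, -0.0042, 0, 0]])

```text
time: 6.05
eef_pos: [0.4814, 0.0535, 0.2288]
tool_rot: [-0.132, 3.138, 0.0]
contact_force: [-2.6, 0.2, 0.3]
gripper_width: 0.005
grasp_force: 1.4
```

Request:
arm_command(motion=[[-0.0049, 0, -0.0034, 0, 0], [-0.0049, 0, -0.0034, 0, 0], [-0.0049, 0, -0.0034, 0, 0], [-0.0049, 0, -0.0034, 0, 0], [-0.0049, 0, -0.0034, 0, 0]])

```text
time: 6.55
eef_pos: [0.506, 0.0555, 0.2458]
tool_rot: [-0.132, 3.138, 0.0]
contact_force: [-2.3, 0.0, 0.1]
gripper_width: -0.002
grasp_force: 0.9
```

Request:
arm_command(motion=[[-0.0054, 0, -0.0025, 0, 0], [-0.0054, 0, -0.0025, 0, 0], [-0.0054, 0, -0.0025, 0, 0], [-0.0054, 0, -0.0025, 0, 0], [-0.003, 0, -0.0025, 0, 0]])

```text
time: 7.05
eef_pos: [0.5308, 0.0575, 0.2582]
tool_rot: [-0.132, 3.137, -0.0]
contact_force: [-0.4, 0.4, 0.6]
gripper_width: 0.002
grasp_force: 0.3
```

```bash
python3 st.py; python3 ang.py | sed -n 9,23p
```

```text
t 7.05 press xyz -0.0821 -0.0001 0.2582 toolx deg -175.17 tilt [-0.001 -0.    -1.   ] F [-0.41  0.41  0.55] w 0.0020530952355707266
58 [112, 115, 114, 114, 113, 115]
62 [98, 87, 82, 77, 102, 99]
66 [31, 26, 22, 27, 21, 27]
70 [99, 99, 91, 57, 17, 15]
74 [116, 72, 39, 31, 27, 24]
78 [119, 120, 120, 121, 121, 122]
82 [118, 120, 121, 122, 121, 122]
86 [121, 119, 119, 120, 122, 121]
90 [119, 118, 119, 119, 122, 122]
94 [118, 118, 119, 119, 121, 122]
98 [117, 119, 118, 119, 120, 122]
102 [117, 118, 118, 119, 119, 119]
106 [118, 118, 118, 118, 119, 119]
110 [118, 119, 117, 118, 119, 120]
114 [138, 135, 131, 136, 131, 123]
```

It is at about 70°, just short of balance, so I'll slow down through it.

Request:
arm_command(motion=[[-0.004, 0, -0.0012, 0, 0], [-0.004, 0, -0.001, 0, 0], [-0.004, 0, -0.001, 0, 0], [-0.004, 0, -0.001, 0, 0], [-0.004, 0, -0.001, 0, 0]])

```text
time: 7.6
eef_pos: [0.5501, 0.0592, 0.2632]
tool_rot: [-0.132, 3.138, 0.0]
contact_force: [-0.0, -0.9, 0.3]
gripper_width: -0.001
grasp_force: 0.1
```

Request:
arm_command(motion=[[-0.004, 0, -0.0008, 0, 0], [-0.004, 0, -0.0005, 0, 0], [-0.004, 0, -0.0005, 0, 0], [-0.004, 0, -0.0004, 0, 0], [-0.004, 0, -0.0004, 0, 0]])

```text
time: 8.1
eef_pos: [0.5698, 0.061, 0.2657]
tool_rot: [0.132, -3.139, -0.0]
contact_force: [0.2, -0.4, -0.8]
gripper_width: 0.001
grasp_force: 0.0
```

```bash
python3 st.py; python3 ang.py | sed -n 10,23p
```

```text
t 8.1 press xyz -0.0429 0.0 0.2657 toolx deg -175.17 tilt [ 0.  0. -1.] F [ 0.16 -0.42 -0.82] w 0.0005367976490155065
62 [116, 115, 115, 116, 118, 122]
66 [115, 115, 115, 118, 119, 121]
70 [78, 91, 119, 119, 107, 94]
74 [115, 100, 99, 97, 76, 24]
78 [116, 119, 119, 120, 117, 97]
82 [36, 13, 11, 13, 11, 9]
86 [99, 99, 97, 81, 17, 14]
90 [117, 102, 58, 47, 25, 19]
94 [117, 118, 118, 118, 120, 112]
98 [116, 118, 118, 118, 119, 121]
102 [116, 117, 117, 118, 119, 118]
106 [117, 117, 117, 117, 118, 119]
110 [117, 118, 117, 118, 118, 119]
114 [138, 134, 132, 136, 131, 123]
```

The grip is at about 86°, past balance, with no contact force. I'll hold here and let it swing to its stop.

Request:
arm_command(motion=[[0, 0, 0, 0, 0], [0, 0, 0, 0, 0], [0, 0, 0, 0, 0], [0, 0, 0, 0, 0], [0, 0, 0, 0, 0]])

```text
time: 8.65
eef_pos: [0.5694, 0.0609, 0.2658]
tool_rot: [0.132, -3.139, 0.0]
contact_force: [0.4, -0.1, 0.1]
gripper_width: 0.003
grasp_force: 0.0
```

Request:
arm_command(motion=[[0, 0, 0, 0, 0], [0, 0, 0, 0, 0], [0, 0, 0, 0, 0], [0, 0, 0, 0, 0], [0, 0, 0, 0, 0]])

```text
time: 9.15
eef_pos: [0.5695, 0.0609, 0.2657]
tool_rot: [-0.132, 3.139, -0.0]
contact_force: [-0.6, 0.4, 0.3]
gripper_width: -0.001
grasp_force: 0.0
```

Request:
arm_command(motion=[[0, 0, 0, 0, 0], [0, 0, 0, 0, 0], [0, 0, 0, 0, 0], [0, 0, 0, 0, 0], [0, 0, 0, 0, 0]])

```text
time: 9.65
eef_pos: [0.5695, 0.0609, 0.2657]
tool_rot: [-0.132, 3.139, -0.0]
contact_force: [-0.4, 0.4, -0.3]
gripper_width: 0.001
grasp_force: 0.0
```

```bash
python3 st.py; python3 ang.py | sed -n 14,23p
```

```text
t 9.65 press xyz -0.0433 -0.0 0.2657 toolx deg -175.17 tilt [-0. -0. -1.] F [-0.44  0.4  -0.31] w 0.0007710489233787214
78 [118, 119, 120, 120, 120, 120]
82 [118, 118, 119, 121, 121, 121]
86 [94, 118, 119, 120, 121, 120]
90 [99, 104, 93, 89, 121, 121]
94 [117, 118, 112, 100, 99, 107]
98 [101, 61, 98, 84, 84, 64]
102 [11, 10, 10, 13, 9, 10]
106 [39, 15, 13, 13, 13, 14]
110 [98, 98, 85, 28, 13, 15]
114 [137, 103, 98, 99, 75, 18]
```

The handle rests at about 110°, its rear stop. Now I'll retreat and lower the tips in front of the lip.

Request:
arm_command(motion=[[0.03, 0, 0, 0, 0], [0.036, 0, 0, 0, 0], [0.036, 0, 0, 0, 0], [0.036, 0, 0, 0, 0], [0.034, 0, 0.02, 0, 0]])

```text
time: 10.2
eef_pos: [0.3987, 0.0461, 0.2473]
tool_rot: [-0.133, 3.133, -0.002]
contact_force: [-0.5, -0.9, -0.6]
gripper_width: 0.002
grasp_force: 0.0
```

Request:
arm_command(motion=[[0, 0, 0.04, 0, 0], [0, 0, 0.04, 0, 0], [0, 0, 0.04, 0, 0], [0, 0, 0.04, 0, 0], [0, 0, 0.035, 0, 0]])

```text
time: 10.7
eef_pos: [0.3985, 0.0463, 0.0494]
tool_rot: [-0.132, 3.138, -0.0]
contact_force: [-0.3, -0.9, -1.0]
gripper_width: -0.002
grasp_force: 0.0
```

Request:
arm_command(motion=[[0, 0, 0.02, 0, 0], [0, 0, 0.008, 0, 0], [0, 0, 0, 0, 0], [0, 0, 0, 0, 0]])

```text
time: 11.1
eef_pos: [0.3988, 0.0463, 0.0233]
tool_rot: [-0.133, 3.137, -0.0]
contact_force: [0.5, 0.1, -0.3]
gripper_width: -0.0
grasp_force: 0.0
```

```bash
python3 st.py
python3 - <<'E'
from h import *
S=get_image("side")
a=np.ascontiguousarray(S["pixels"][110:320,140:360])
cv2.imwrite("pics/crop5.png",cv2.resize(a,None,fx=2.8,fy=2.8,interpolation=cv2.INTER_CUBIC)[:,:,::-1])
E
```

```text
t 11.1 press xyz -0.2145 -0.0 0.0233 toolx deg -175.16 tilt [-0.001 -0.    -1.   ] F [ 0.49  0.1  -0.33] w -0.0004194377487173538
```

View pics/crop5.png

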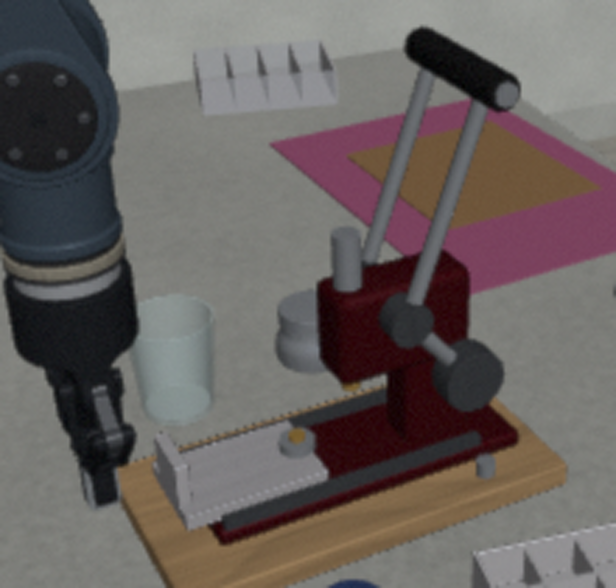

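The handle is raised on its stop with the ram up. The tips, at about (177,291), stand in front of the lip, within its height and clear of the board. Now I'll push the slide.

Request:
arm_command(motion=[[-0.01, 0, 0, 0, 0], [-0.01, 0, 0, 0, 0], [-0.007, 0, 0, 0, 0], [-0.005, 0, 0, 0, 0], [-0.004, 0, 0, 0, 0]])

```text
time: 11.65
eef_pos: [0.434, 0.0495, 0.0228]
tool_rot: [0.133, -3.138, -0.0]
contact_force: [-2.2, -0.5, 0.7]
gripper_width: -0.002
grasp_force: 0.9
```

Request:
arm_command(motion=[[-0.004, 0, 0, 0, 0], [-0.004, 0, 0, 0, 0], [-0.004, 0, 0, 0, 0], [-0.004, 0, 0, 0, 0], [-0.004, 0, 0, 0, 0]])

```text
time: 12.15
eef_pos: [0.4538, 0.0513, 0.0226]
tool_rot: [0.132, -3.138, -0.0]
contact_force: [-1.3, 0.7, -0.0]
gripper_width: 0.0
grasp_force: 0.9
```

Request:
arm_command(motion=[[-0.004, 0, 0, 0, 0], [-0.003, 0, 0, 0, 0], [-0.003, 0, 0, 0, 0], [-0.002, 0, 0, 0, 0], [-0.002, 0, 0, 0, 0]])

```text
time: 12.65
eef_pos: [0.4679, 0.0523, 0.0226]
tool_rot: [0.132, -3.139, -0.0]
contact_force: [-1.3, 0.8, -0.3]
gripper_width: -0.005
grasp_force: 0.8
```

```bash
python3 st.py
```

```text
t 12.65 press xyz -0.1452 0.0001 0.0226 toolx deg -175.17 tilt [ 0.  0. -1.] F [-1.27  0.77 -0.3 ] w -0.004954240761794373
```

Pushing at about 1.5 N. Roughly 9 mm remains, so small steps until the force rises at the stop.

Request:
arm_command(motion=[[-0.002, 0, 0, 0, 0], [-0.002, 0, 0, 0, 0], [-0.002, 0, 0, 0, 0], [-0.001, 0, 0, 0, 0]])

```text
time: 13.05
eef_pos: [0.4752, 0.0529, 0.0227]
tool_rot: [-0.132, 3.138, -0.0]
contact_force: [-1.5, 0.2, -1.0]
gripper_width: -0.004
grasp_force: 0.8
```

Request:
arm_command(motion=[[-0.001, 0, 0, 0, 0], [-0.001, 0, 0, 0, 0]])

```text
time: 13.25
eef_pos: [0.4761, 0.053, 0.0227]
tool_rot: [0.133, -3.137, 0.0]
contact_force: [-4.7, -2.2, 2.3]
gripper_width: 0.0
grasp_force: 2.2
```

Request:
arm_command(motion=[[-0.001, 0, 0, 0, 0], [0, 0, 0, 0, 0]])

```text
time: 13.45
eef_pos: [0.476, 0.053, 0.0227]
tool_rot: [0.133, -3.135, 0.0]
contact_force: [-4.2, -3.0, 3.0]
gripper_width: 0.0
grasp_force: 2.6
```

Request:
arm_command(motion=[[-0.001, 0, 0, 0, 0], [0, 0, 0, 0, 0]])

```text
time: 13.65
eef_pos: [0.4759, 0.053, 0.0227]
tool_rot: [0.133, -3.133, -0.0]
contact_force: [-6.9, -2.8, 4.4]
gripper_width: -0.0
grasp_force: 3.3
```

The tool has stopped where home should be and the force is rising, so the slide is home. I'll back away and check.

Request:
arm_command(motion=[[0.01, 0, 0, 0, 0], [0.02, 0, 0, 0, 0], [0.03, 0, 0, 0, 0], [0.015, 0, -0.02, 0, 0], [0, 0, -0.03, 0, 0]])

```text
time: 14.15
eef_pos: [0.4003, 0.0472, 0.0721]
tool_rot: [0.131, -3.133, -0.002]
contact_force: [0.8, 0.2, -0.3]
gripper_width: 0.0
grasp_force: 0.0
```

Request:
arm_command(motion=[[0, 0, 0, 0, 0], [0, 0, 0, 0, 0], [0, 0, 0, 0, 0]])

```text
time: 14.45
eef_pos: [0.4047, 0.0468, 0.0724]
tool_rot: [-0.132, 3.138, -0.0]
contact_force: [-0.0, -0.6, -0.4]
gripper_width: 0.0
grasp_force: 0.0
```

```bash
python3 st.py
python3 - <<'E'
from h import *
O=np.array([.6126,.0646]);ex=np.array([.9964,.0850]);ey=np.array([-ex[1],ex[0]])
S=get_image("side")
for x in(-.135,-.13,-.125): print(x,[((proj(S,np.r_[O+ex*x-ey*.022,z])-[140,110])*2.8).round(0) for z in(.036,.08)])
a=np.ascontiguousarray(S["pixels"][110:320,140:360])
cv2.imwrite("pics/crop6.png",cv2.resize(a,None,fx=2.8,fy=2.8,interpolation=cv2.INTER_CUBIC)[:,:,::-1])
E
```

```text
t 14.45 press xyz -0.2087 -0.0 0.0724 toolx deg -175.17 tilt [-0.001 -0.    -1.   ] F [-0.04 -0.61 -0.45] w 0.00019968668490793953
-0.135 [array([229., 506.]), array([224., 455.])]
-0.13 [array([236., 504.]), array([231., 453.])]
-0.125 [array([243., 502.]), array([238., 450.])]
```

View pics/crop6.png

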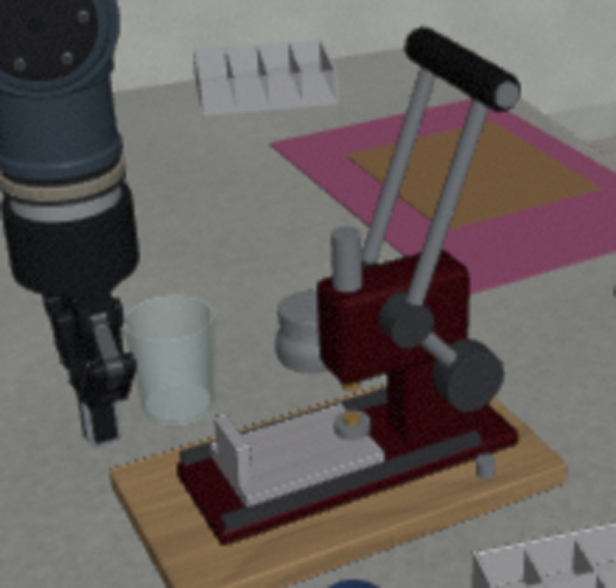

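The slide is home: the lip's lower corner at about (245,503) matches the home prediction of (243,502), and the die sits under the ram. The handle is still on its stop, the glass and tin have not moved, and the robot is clear.

```bash
python3 -c "from plant import finish_job;print(finish_job())"
```

```text
the job is handed in; nothing more can be done
None
```

The press is ready and the job is handed in: the handle stays raised on its rear stop, the die slide was then pushed home under the ram, and no bystander was touched (about 14.5 s used).

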